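# Index the parcel turntable to its next hole

### The job

Turn the parcel turntable on to its next index hole: pull the sprung pin up by its black knob, swing the lug counter-clockwise (seen from above), and let the pin drop fully home in the next hole, which has to be felt for. Do not force the pin sideways against the hole, keep the parcel in place on the turntable, and leave the other things on the bench alone; let go of the knob at the end.

Things in the scene. Friction and masses are not known exactly. Their poses are not given: they have to be found in the camera images.
- knob_centre (a point): Centre of the black knob of the index plunger: upright cylinder, diameter 26 mm, 32 mm high, 140 mm from the turntable's axis, on a lug (34 mm wide, top 66 mm above the bench) with a 22 mm sleeve up to 78 mm. Pin home: this point is 98 mm above the bench. Can be gripped from above on any two opposite sides; it rises with the pin and swings with the lug.
- disc_centre (a point): Centre of the upper face of the round turntable top (aluminium with a dark rubber mat, 224 mm in diameter, 68 mm above the bench), on its vertical turning axis. Its x axis points from the turning axis along the lug to the knob.
- turntable (a joint): Turn of the turntable in rad: 0 as it starts, locked in the first hole; grows counter-clockwise seen from above. Hard end stop at 1.2. It turns freely (about 1 to 2 N at the knob) when the pin is out.
- plunger (a joint): Lift of the sprung knob and pin in m: 0 = pin fully down in a hole, 0.009 to 0.010 = pin tip riding on the plate, 0.018 = top end of its travel. The spring pushes it down with about 6 N at 0 and 11 N at the top; let go of, it drops by itself.
- index_pin: Steel pin under the knob, diameter 10 mm, 140 mm from the turning axis; origin on its axis at the knob's underside (82 mm above the bench when home). Home, its tip is 9 to 10 mm deep in a 12 mm hole in the steel arc plate under the lug. It drops into a hole by itself when it rides over it and is then stopped sideways; over 35 N between pin and plate would bruise it.
- stand: The fixed grey foot with the steel arc plate; origin on the turning axis at bench level. The plate (top 40 mm high, one 1 mm step down) runs gapless counter-clockwise under the pin's path to the end stop. It has only one more hole, the next one, in an adjustable stop plate clamped anywhere from 36 to 60 degrees (0.63 to 1.05 rad) on from the first; where is not measured.
- parcel_centre (a point): Centre of the carton, 130 x 100 x 75 mm, about 0.5 kg, that lies loose on the turntable top near its middle and turns with it; its top is 143 mm above the bench.
- tape_roll: Bystander: roll of brown tape lying flat, 96 mm across, 48 mm high; origin at the centre of its underside.
- small_parcel: Bystander: small carton 110 x 80 x 50 mm; origin at the centre of its underside.
- stamp: Bystander: hand stamp with a wooden grip, foot 60 x 30 mm, 70 mm high; origin at the centre of its underside.
Things that resemble listed ones, but are neither listed nor needed, are in the scene too. What is shaped like the part that bears parcel_centre but turquoise is not meant.

How it is judged (in metres and radians):
On the way, in this order (a step that is already met when the one before it is completed fails the run):
1. the pin is pulled clear of the first hole (value of joint plunger above 0.0105 m), for 0.1 s.
2. the turntable is swung counter-clockwise with the pin out (value of joint turntable above 0.15 rad and value of joint plunger above 0.006 m), for 0.1 s.
3. the pin has dropped home in the next hole (value of joint turntable above 0.55 rad and value of joint plunger below 0.002 m), for 0.2 s.
At the end, for the whole second after the job is handed in: The turntable has been turned on to the next hole (more than 0.55 rad) and is at rest, the pin is home in it (within 2 mm of fully down), the parcel still lies on the turntable with its centre within 30 mm of the axis, and the knob is let go (all of step 3 and velocity of joint turntable between -0.05 and 0.05 rad/s and horizontal distance between parcel_centre and disc_centre below 0.03 m and height (world z) of parcel_centre above 0.095 m and contact force between the fingers and anything else below 0.5 N); the robot touches nothing.
It fails at once if the pin is forced against the plate or the side of a hole with more than 35 N (contact force between index_pin and anything else above 35 N).
It fails at once if the parcel is shifted more than 30 mm off the turntable's middle (horizontal distance between parcel_centre and disc_centre above 0.03 m).
It fails at once if a bystander is moved by more than 15 mm (distance of any of tape_roll, small_parcel, stamp from where it was at the start of the episode above 0.015 m).
It also fails if it takes over 50 s, if anything falls off the work surface, if the arm or the gripper's body presses on something with over 40 N, if the wrist force passes 120 N, or if a joint passes its speed limit or range.

### The arm

A 7-joint arm with a two-finger parallel gripper is mounted at the origin on the work surface. World frame = base frame: x ahead of the robot, y to its left, z up, the work surface at z = 0. Lengths are in mm, angles in rad, forces in N, time in s.
With the tool pointing down it reaches from about 400 to 850 mm from the base axis. Payload 6.9 kg.
Tool frame: the origin (TCP) lies between the finger pads; the fingertips stand 17 mm ahead of it and the grasp point (between the pads) lies 2 mm behind it; y points along the fingers, z is the direction in which the jaws open and shut, and the axes are right-handed (so a half turn about y gives the same grasp; the last joint's range is limited). The gripper opens to 85 mm and grips with 20 to 120 N. Pads are 22 mm wide; open, the fingers measure 114 mm over their backs; the gripper's body (76 mm by 85 mm) begins 54 mm behind the grasp point. The pads swing forward as they close: fully open they stand 13 mm farther back than shut.
Start: joints at [-1.204, 0.507, -0.238, 1.5, 0.126, 1.149, -0.155], TCP at [161.178, 603.849, 248.275] pointing down, gripper open.
Joint ranges: [-3.08, 3.08], [-0.24, 2.05], [-1.43, 1.35], [0, 2.5], [-1.52, 4.66], [0.17, 1.96], [-2.89, 2.89]. Speed limits (rad/s): [2.39, 2.39, 3.14, 3.14, 3.14, 3.14, 3.14].

### API

Orientations are given as a unit quaternion [w, x, y, z].
In Python, from plant import robot, viewer gives the robot as it stands. The module is installed in compiled form; this text tells all that it offers.
- The arm moves only by the shell command python3 -m pendant 'ROWS' [FORCE]. ROWS is JSON, a list of rows, each a list of 3 entries, a list of its own where there are three numbers: the opening, from 0 (shut) to 1 (fully open), then the shift along the tool's x, y, z in cm, then the turn, a rotation vector about the tool's x, y, z in rad. In form: [[fingers, [dx, dy, dz], [wx, wy, wz]], ...]. A call has 1 to 5 rows; each row is the pose to reach, as a shift and turn from the pose commanded when the call began, along the tool's axes at that moment; what a row does not reach only later rows make up. A row lasts 1/12 s, in which the tool goes at most 41.7 mm and 7.16 degrees, less where a joint would pass 70% of its speed; a pose out of reach is approached as far as the arm can. A call with a gripper value outside its range is refused whole. The fingers move at their own pace and stop on an object; FORCE is the grip in N (left out, the last holds). Time passes only in rows, so rows that repeat a pose let the fingers close. It gives the time, the measured TCP pose, the force and the opening at its end, in the units of the state.
- robot.read_state(): the state, without advancing time (a new reading comes with each control period).
- viewer.snapshot(name): name is "scene" or "side" or "wrist"; returns (picture, depth): 384x512x3 uint8, blue, green, red; 384x512 float32, mm along the optical axis (not along the pixel's ray), 0 where there is no reading.
- viewer.get_calibration(name): a dict with "fx", "fy", "cx", "cy" (pixels), "D" ([k1, k2, p1, p2, k3] as OpenCV has them; the pictures are not rectified), "eye" and "orientation" of the camera in the world. Camera axes: x right, y up, looking along -z (the intrinsics and any distortion apply to the point x, -y, -z); pixel columns grow to the right and rows downward; lengths in mm; the calibration is good to about 2 mm. A picture is of the moment at which its call begins: read the wrist's pose just before it. get_calibration takes no time and is no camera call; for the wrist camera it gives the pose at the moment of the call.
- robot.finish_job(): hands the job in, once; it reports no verdict.
The state is a dict: "time": time; "qpos": joint angles; "dq": joint speeds; "joint_efforts": joint torques, N m; "eef_pos": TCP position; "ee_rot": TCP orientation; "force": force on the tool from outside, world axes, zero at the start; "ft_torque": the same for the moment, N m; "gripper_width": opening from 0.0 (shut) to 1.0 (fully open).
Only numpy, scipy, OpenCV 4.12 (cv2) and the standard library are available. Lean on these libraries where they do the work, as an engineer would, in place of code of your own. Each camera call takes 0.05 s, during which the arm holds its last target.

## Working session

There is one attempt and no reset: what is moved stays moved. The work goes in short steps, Python scripts to look and compute and a shell command to move; the robot and the scene stay as the last step left them, time stands still between calls to the robot, and variables do not carry over. Pictures are saved under pics/ and viewed, and the job is handed in when it is done.

```bash
mkdir -p pics
cat > h.py <<'E'
import numpy as np, cv2
from scipy.spatial.transform import Rotation as R
from plant import robot, viewer
def Rq(q): return R.from_quat([q[1],q[2],q[3],q[0]]).as_matrix()
def snap(n,name):
    c=viewer.get_calibration(n); im,d=viewer.snapshot(n); cv2.imwrite(f'pics/{name}.png',im); np.savez(f'pics/{name}.npz',im=im,d=d,c=np.array(c,dtype=object)); return im,d,c
def load(name):
    z=np.load(f'pics/{name}.npz',allow_pickle=True); return z['im'],z['d'],z['c'].item()
def ray(c,uv):
    K=np.array([[c['fx'],0,c['cx']],[0,c['fy'],c['cy']],[0,0,1.]])
    p=cv2.undistortPoints(np.array(uv,float).reshape(-1,1,2),K,np.array(c['D'],float)).reshape(-1,2)
    v=np.c_[p[:,0],-p[:,1],-np.ones(len(p))]
    return v@Rq(c['orientation']).T
def plane(c,uv,z):
    v=ray(c,uv); e=np.array(c['eye']); return e+v*((z-e[2])/v[:,2])[:,None]
def dep(c,uv,d):
    uv=np.array(uv).reshape(-1,2); v=ray(c,uv); dd=np.array([d[int(b),int(a)] for a,b in uv]); return np.array(c['eye'])+v*dd[:,None]
E
python3 - <<'E'
from h import *
s=robot.read_state()
for k,v in s.items(): print(k,np.round(v,3))
print(np.round(Rq(s['ee_rot']),3))
for n in ['scene','side','wrist']:
    im,d,c=snap(n,n+'0'); print(n,c)
E
```

```text
time 0.0
qpos [-1.205  0.508 -0.238  1.501  0.126  1.149 -0.155]
dq [-0.001  0.002 -0.     0.001  0.003  0.001  0.001]
joint_efforts [ 1.0000e-03 -6.2063e+01 -2.1860e+00 -2.4963e+01  1.3000e-02  1.2000e-02
  0.0000e+00]
eef_pos [161.1   603.382 247.422]
ee_rot [-0.7    0.702 -0.092  0.092]
force [0.816 0.474 0.218]
ft_torque [-0.022 -0.015 -0.03 ]
gripper_width 1.0
[[ 0.966 -0.     0.258]
 [-0.258 -0.002  0.966]
 [ 0.    -1.    -0.002]]
scene {'fx': 488.51340767246506, 'fy': 488.51340767246506, 'cx': 256.16558639551806, 'cy': 192.81545559056042, 'D': array([0.03780865, 0.        , 0.        , 0.        , 0.        ]), 'eye': array([1321.12579283, -230.53409711, 1033.70831618]), 'orientation': array([0.73725882, 0.27999622, 0.20906935, 0.57822276])}
side {'fx': 352.8593164100695, 'fy': 352.8593164100695, 'cx': 251.08817437668665, 'cy': 190.297421056746, 'D': array([-0.00131866,  0.        ,  0.        ,  0.        ,  0.        ]), 'eye': array([291.98740967, 627.88439978, 686.16575772]), 'orientation': array([-0.17935895, -0.08141859,  0.41463685,  0.888413  ])}
wrist {'fx': 335.1024582137906, 'fy': 335.1024582137906, 'cx': 258.8179553487137, 'cy': 193.59600970158525, 'D': array([-0.04587264,  0.        ,  0.        ,  0.        ,  0.        ]), 'eye': array([ 91.07254698, 623.10637633, 372.83604015]), 'orientation': array([ 0.78487319, -0.11505096, -0.08768874,  0.60253467])}
```

View pics/scene0.png

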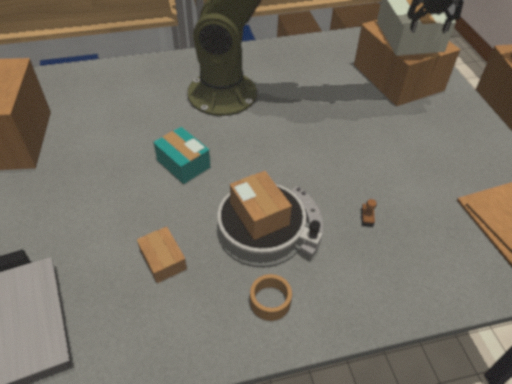

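View pics/side0.png

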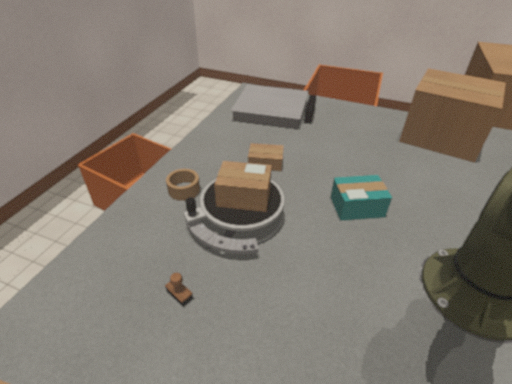

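View pics/wrist0.png

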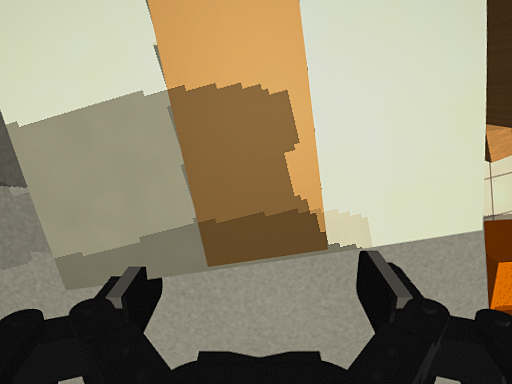

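Run:
```python
from h import *
for n,box in [('scene',(210,170,340,275)),('side',(165,150,300,265))]:
    im,d,c=load(n+'0')
    u0,v0,u1,v1=box
    uu,vv=np.meshgrid(np.arange(u0,u1),np.arange(v0,v1)); uv=np.c_[uu.ravel(),vv.ravel()]
    P=dep(c,uv,d); px=im[uv[:,1],uv[:,0]].astype(int)
    print(n,'bench z',np.round(np.median(dep(c,[(100,200),(400,260)],d)[:,2]),1), (d[v0:v1,u0:u1]==0).mean())
    br=(px[:,2]-px[:,0]>35)&(P[:,2]>135)&(P[:,2]<150)
    if br.sum()>5:
        r=cv2.minAreaRect(P[br][:,:2].astype(np.float32)); print('parcel top',br.sum(),P[br].mean(0).round(1),r)
    dark=(px.max(1)<60)
    kt=dark&(P[:,2]>103)&(P[:,2]<122)
    print('knob',kt.sum(),P[kt].mean(0).round(1),P[kt].min(0).round(1),P[kt].max(0).round(1))
    m=(abs(P[:,2]-68)<5)&(px.max(1)<75)
    print('mat',m.sum())
    if m.sum()>20:
        X=P[m][:,:2]
        (cx,cy),rad=cv2.minEnclosingCircle(X.astype(np.float32)); print(cx,cy,rad)
    m=(abs(P[:,2]-68)<5)
    X=P[m][:,:2]; (cx,cy),rad=cv2.minEnclosingCircle(X.astype(np.float32)); print('all68',cx,cy,rad)
    big=cv2.resize(im[v0-5:v1+5,u0-5:u1+5],None,fx=5,fy=5,interpolation=cv2.INTER_CUBIC); cv2.imwrite(f'pics/{n}crop.png',big[:600,:800])
```

```text
scene bench z 0.3 0.0035164835164835165
parcel top 1602 [591.  -18.2 143.9] ((582.7508544921875, -21.781768798828125), (135.1251678466797, 101.38043212890625), 14.31185245513916)
knob 64 [682.6  86.2 111.8] [672.5  77.4 103.7] [691.3  96.3 119.6]
mat 1498
609.2811889648438 -7.634373664855957 121.3502197265625
all68 601.500244140625 1.5740742683410645 135.10989379882812
side bench z -331.6 0.00392914653784219
parcel top 1180 [581.1  -9.7 142.6] ((581.1871337890625, -20.86907958984375), (130.31625366210938, 103.74494934082031), 14.102044105529785)
knob 58 [673.2  94.6 111.7] [662.9  80.8 103.5] [684.2 103.5 115.7]
mat 1171
594.3818969726562 7.846954345703125 123.11166381835938
all68 601.3207397460938 0.3095262050628662 134.54861450195312
```

```bash
ls pics
```

```text
scene0.npz
scene0.png
scenecrop.png
side0.npz
side0.png
sidecrop.png
wrist0.npz
wrist0.png
```

View pics/scenecrop.png

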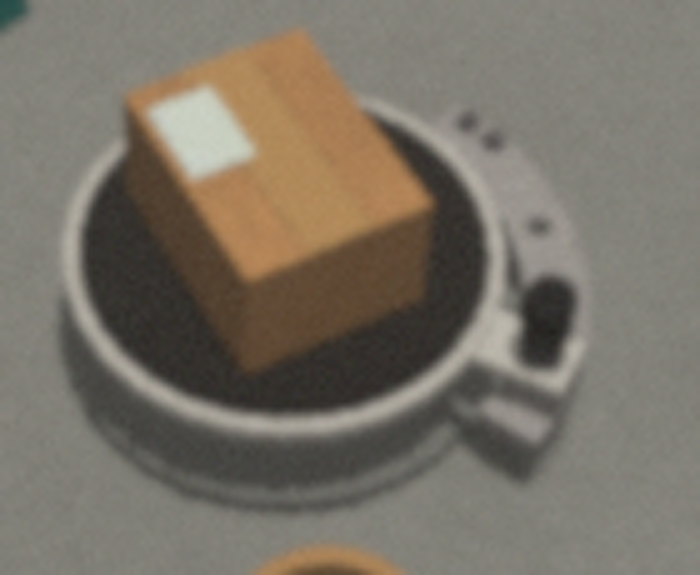

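View pics/sidecrop.png

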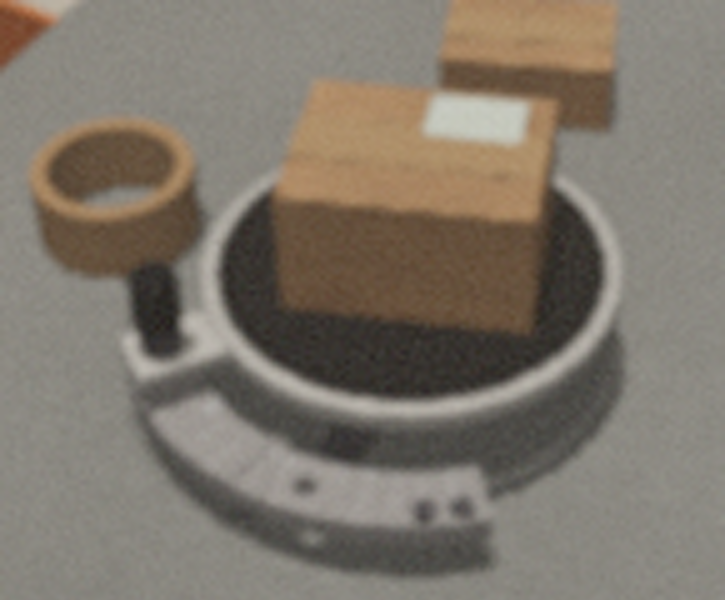

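Run:
```python
from h import *
K={}
for n,off,kt,dots in [('scene',(205,165),(549,297),[(540,226),(493,140),(467,121)]),('side',(160,145),(153,278),[(305,485),(425,512),(462,507)])]:
    im,d,c=load(n+'0')
    f=lambda p:(p[0]/5+off[0]-.4,p[1]/5+off[1]-.4)
    print(n,'knobtop',plane(c,[f(kt)],114).round(1))
    # blobs: threshold-dark mat on z=68 via hull + circle fit
    px=im.max(2); 
    mask=((px<78)).astype(np.uint8)
    u0,v0=off; m=np.zeros_like(mask); m[v0:v0+115,u0:u0+145]=mask[v0:v0+115,u0:u0+145]
    nl,l,st,_=cv2.connectedComponentsWithStats(m,connectivity=4)
    # dark mat pixels only (exclude shadows: z>60)
    K_=[]
    vs,us=np.nonzero(m); P=dep(c,np.c_[us,vs],d); 
    Q=plane(c,np.c_[us,vs],68)[:,:2]
    k=(abs(P[:,2]-68)<6)&(np.hypot(Q[:,0]-592,Q[:,1]+10)<115)
    Q=Q[k]; h=cv2.convexHull(Q.astype(np.float32))[:,0]
    print('mat enclosing',cv2.minEnclosingCircle(h))
    # rim: bright pixels with depth on 68 plane, outermost per angle
    K[n]=plane(c,[f(p) for p in dots],39.5)
    print(K[n].round(1))
```

```text
scene knobtop [[678.4  87.9 114. ]]
mat enclosing ((585.8148193359375, -16.719898223876953), 100.37791442871094)
[[580.8 124.   39.5]
 [518.2 118.2  39.5]
 [501.9 108.6  39.5]]
side knobtop [[675.3  90.8 114. ]]
mat enclosing ((585.95068359375, -16.802642822265625), 100.00261688232422)
[[580.4 123.9  39.5]
 [519.9 116.9  39.5]
 [504.8 107.1  39.5]]
```

```bash
cat >> h.py <<'E'
def Rt(yaw):
    a=np.radians(yaw); z=np.array([np.cos(a),np.sin(a),0]); y=np.array([0,0,-1.]); return np.c_[np.cross(y,z),y,z]
def plan(wps):
    s=robot.read_state(); R0=Rq(s['ee_rot']); p0=np.array(s['eef_pos'])
    for w in wps:
        dp=R0.T@(np.array(w[:3])-p0)/10; rv=R.from_matrix(R0.T@Rt(w[3])).as_rotvec()
        print(np.round(dp,2).tolist(),np.round(rv,3).tolist())
C=np.array([585.9,-16.7])
def st():
    s=robot.read_state(); R0=Rq(s['ee_rot']); p=np.array(s['eef_pos']); r=p[:2]-C
    print('t',round(s['time'],2),'p',p.round(1),'yaw',round(np.degrees(np.arctan2(R0[1,2],R0[0,2])),2),'tilt',R0[2].round(3),'F',np.round(s['force'],1),'T',np.round(s['ft_torque'],2),'w',round(s['gripper_width'],3),'| r',np.hypot(*r).round(1),'ang',np.degrees(np.arctan2(r[1],r[0])).round(2),'q7',round(s['qpos'][6],2))
E
python3 - <<'E'
from h import *
st()
plan([(290,475,230,46),(420,346,230,17),(550,218,230,-12),(677,89.3,190,-40.7)])
E
```

```text
t 0.15 p [161.1 603.5 247.6] yaw 75.06 tilt [ 0.    -1.    -0.001] F [-0.4 -0.1 -0.8] T [ 0.03 -0.    0.01] w 1.001 | r 751.7 ang 124.41 q7 -0.15
[15.77, 1.78, -9.09] [0.001, 0.507, 0.0]
[31.65, 1.79, -18.2] [0.001, 1.013, 0.001]
[47.51, 1.8, -27.22] [0.001, 1.519, 0.001]
[63.1, 5.81, -36.37] [0.001, 2.02, 0.001]
```

```bash
python3 -m pendant '[[1,[3.2,0.4,-1.8],[0,0.1,0]],[1,[6.3,0.7,-3.6],[0,0.2,0]],[1,[9.5,1.1,-5.5],[0,0.3,0]],[1,[12.6,1.4,-7.3],[0,0.4,0]],[1,[15.8,1.8,-9.1],[0,0.5,0]]]' 30
python3 - <<'E'
from h import *
st(); plan([(420,346,230,17)])
E
```

```text
time: 0.57
eef_pos: [291.2, 473.8, 230.1]
ee_rot: [-0.656, 0.656, -0.264, 0.264]
force: [0.1, 1.1, 0.5]
gripper_width: 1.002
t 0.57 p [291.2 473.8 230.1] yaw 46.14 tilt [-0. -1. -0.] F [0.1 1.1 0.5] T [-0.01 -0.06  0.05] w 1.002 | r 572.2 ang 121.0 q7 -0.3
[18.14, 0.01, -0.29] [0.0, 0.509, -0.0]
```

```bash
python3 -m pendant '[[1,[3.6,0,0],[0,0.1,0]],[1,[7.3,0,-0.1],[0,0.2,0]],[1,[10.9,0,-0.2],[0,0.3,0]],[1,[14.5,0,-0.2],[0,0.4,0]],[1,[18.1,0,-0.3],[0,0.51,0]]]'
python3 - <<'E'
from h import *
st(); plan([(550,218,230,-12)])
E
```

```text
time: 0.98
eef_pos: [420.4, 346.8, 230.3]
ee_rot: [-0.568, 0.568, -0.421, 0.421]
force: [0.4, 1.0, -0.5]
gripper_width: 1.001
t 0.98 p [420.4 346.8 230.3] yaw 16.92 tilt [-0. -1. -0.] F [ 0.4  1.  -0.5] T [ 0.02  0.04 -0.01] w 1.001 | r 399.4 ang 114.48 q7 -0.41
[16.09, 0.02, 8.65] [0.0, 0.505, -0.0]
```

```bash
python3 -m pendant '[[1,[3.2,0,1.7],[0,0.1,0]],[1,[6.4,0,3.4],[0,0.2,0]],[1,[9.6,0,5.2],[0,0.3,0]],[1,[12.9,0,6.9],[0,0.4,0]],[1,[16.1,0,8.6],[0,0.5,0]]]'
python3 - <<'E'
from h import *
st(); plan([(660,105,200,-35),(677,89.3,190,-40.7)])
E
```

```text
time: 1.4
eef_pos: [550.1, 218.2, 230.2]
ee_rot: [0.446, -0.446, 0.548, -0.548]
force: [0.8, 0.5, 0.2]
gripper_width: 1.001
t 1.4 p [550.1 218.2 230.2] yaw -11.74 tilt [ 0. -1. -0.] F [0.8 0.5 0.2] T [0.01 0.01 0.01] w 1.001 | r 237.6 ang 98.67 q7 -0.51
[8.85, 3.02, 13.07] [0.0, 0.406, 0.0]
[10.04, 4.02, 15.05] [0.0, 0.506, 0.0]
```

```bash
python3 -m pendant '[[1,[2.0,0.8,3.0],[0,0.1,0]],[1,[4.0,1.6,6.0],[0,0.2,0]],[1,[6.0,2.4,9.0],[0,0.3,0]],[1,[8.0,3.2,12.0],[0,0.4,0]],[1,[10.0,4.0,15.0],[0,0.506,0]]]'
python3 - <<'E'
from h import *
st(); 
for n in ['scene','side','wrist']: snap(n,n+'1')
st()
E
```

```text
time: 1.82
eef_pos: [677.1, 90.8, 189.6]
ee_rot: [0.295, -0.295, 0.643, -0.643]
force: [0.0, 0.5, 1.3]
gripper_width: 1.0
t 1.82 p [677.1  90.8 189.6] yaw -40.71 tilt [ 0. -1. -0.] F [0.  0.5 1.3] T [ 0.05 -0.08  0.06] w 1.0 | r 141.0 ang 49.67 q7 -0.68
t 1.97 p [677.1  88.1 188.4] yaw -40.78 tilt [ 0.003 -1.     0.   ] F [-0.4  0.3  0.4] T [0.03 0.06 0.04] w 1.004 | r 138.9 ang 48.98 q7 -0.68
```

View pics/wrist1.png

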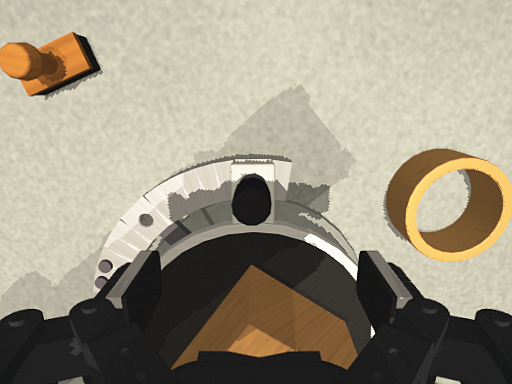

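View pics/side1.png

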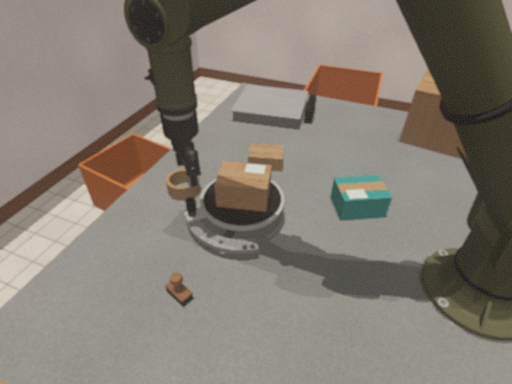

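Run:
```python
from h import *
im,d,c=load('wrist1'); print(c['eye'])
big=cv2.resize(im[140:260,190:320],None,fx=5,fy=5); cv2.imwrite('pics/w1crop.png',big[:600])
u,v=np.meshgrid(np.arange(225,280),np.arange(165,235)); uv=np.c_[u.ravel(),v.ravel()]
P=dep(c,uv,d); px=im[uv[:,1],uv[:,0]].max(1)
k=(px<50)&(P[:,2]>111)&(P[:,2]<118)&(np.hypot(P[:,0]-677,P[:,1]-89)<25)
print(k.sum(),cv2.minEnclosingCircle(P[k][:,:2].astype(np.float32)),np.median(P[k],0),np.median(uv[k],0))
print('hole',plane(c,[(146,219.5)],39.5), 'dots', plane(c,[(105,266),(100,282)],39.5))
# parcel top
st()
```

```text
[727.22174537 141.10596156 312.80399976]
1143 ((678.019775390625, 91.95277404785156), 12.593008041381836) [678.42612467  92.12381761 113.55431372] [251. 206.]
hole [[582.52457065 125.37095701  39.5       ]] dots [[519.69156935 118.99381692  39.5       ]
 [503.04153905 110.98110315  39.5       ]]
t 1.97 p [677.1  88.1 188.4] yaw -40.78 tilt [ 0.003 -1.     0.   ] F [-0.4  0.3  0.4] T [0.03 0.06 0.04] w 1.004 | r 138.9 ang 48.98 q7 -0.68
```

View pics/w1crop.png

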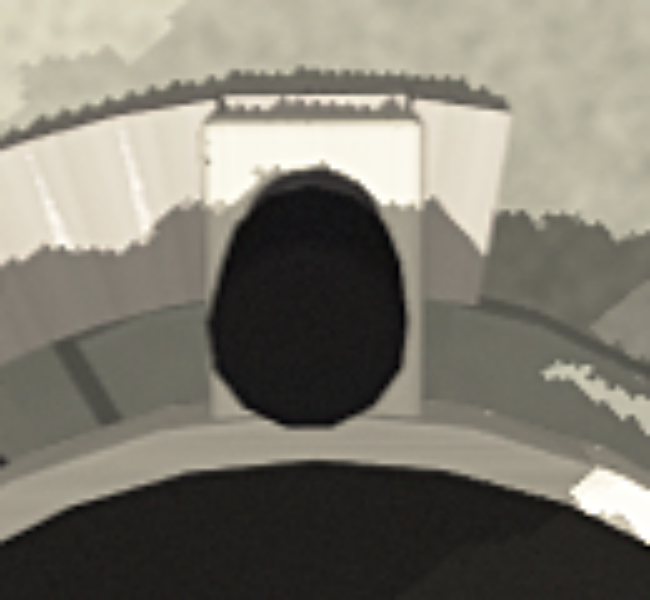

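```bash
python3 - <<'E'
from h import *
plan([(677.5,90.5,150,-40.7)])
E
python3 -m pendant '[[1,[-0.1,1.2,-0.1],[0,0,0]],[1,[-0.2,2.5,-0.1],[0,0,0]],[1,[-0.2,3.8,-0.1],[0,0,0]],[1,[-0.2,3.8,-0.1],[0,0,0]],[1,[-0.2,3.8,-0.1],[0,0,0]]]'
python3 - <<'E'
from h import *
st(); im,d,c=snap('wrist','wrist2');st()
u,v=np.meshgrid(np.arange(215,300),np.arange(165,300)); uv=np.c_[u.ravel(),v.ravel()]
P=dep(c,uv,d); px=im[uv[:,1],uv[:,0]].max(1)
k=(px<50)&(P[:,2]>110)&(P[:,2]<118)&(np.hypot(P[:,0]-677,P[:,1]-89)<25)
print(k.sum(),cv2.minEnclosingCircle(P[k][:,:2].astype(np.float32)),np.median(P[k],0),np.median(uv[k],0))
E
```

```text
[-0.22, 3.84, -0.13] [-0.0, -0.001, 0.003]
time: 2.38
eef_pos: [675.6, 95.9, 151.5]
ee_rot: [0.297, -0.298, 0.642, -0.641]
force: [0.6, 0.3, 0.2]
gripper_width: 0.997
t 2.38 p [675.6  95.9 151.5] yaw -40.31 tilt [ 0.001 -1.    -0.002] F [0.6 0.3 0.2] T [ 0.   -0.05 -0.02] w 0.997 | r 144.0 ang 51.47 q7 -0.67
t 2.43 p [676.4  95.5 152.4] yaw -40.34 tilt [-0.    -1.    -0.001] F [-0.1  0.4 -0.1] T [-0.01  0.02 -0.01] w 0.999 | r 144.1 ang 51.13 q7 -0.67
1628 ((677.6527099609375, 91.64458465576172), 13.052230834960938) [678.71074633  92.43488937 113.47813652] [268. 240.]
```

View pics/wrist2.png

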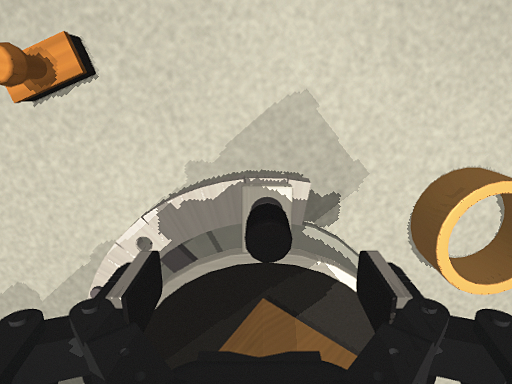

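```bash
python3 -m pendant '[[1,[0,0,0],[0,0,0]],[1,[0,0,0],[0,0,0]],[1,[0,0,0],[0,0,0]]]'
python3 - <<'E'
from h import *
st(); im,d,c=snap('wrist','wrist3');st()
u,v=np.meshgrid(np.arange(215,300),np.arange(165,300)); uv=np.c_[u.ravel(),v.ravel()]
P=dep(c,uv,d); px=im[uv[:,1],uv[:,0]].max(1)
k=(px<50)&(P[:,2]>110)&(P[:,2]<118)&(np.hypot(P[:,0]-677,P[:,1]-89)<25)
print(k.sum(),cv2.minEnclosingCircle(P[k][:,:2].astype(np.float32)),np.median(P[k],0),np.median(uv[k],0))
plan([(678,91,98,-40.7)])
E
```

```text
time: 2.68
eef_pos: [677.1, 94.4, 153.1]
ee_rot: [-0.297, 0.296, -0.642, 0.642]
force: [-0.2, -0.3, -0.4]
gripper_width: 1.001
t 2.68 p [677.1  94.4 153.1] yaw -40.44 tilt [-0.001 -1.     0.001] F [-0.2 -0.3 -0.4] T [-0.04  0.01 -0.01] w 1.001 | r 143.7 ang 50.61 q7 -0.67
t 2.73 p [677.   94.3 153. ] yaw -40.44 tilt [-0.001 -1.     0.001] F [ 0.2 -0.3 -0.8] T [ 0.02 -0.02  0.02] w 1.005 | r 143.6 ang 50.6 q7 -0.67
1585 ((678.0892333984375, 91.78124237060547), 12.795821189880371) [678.76284685  92.40966648 113.50498805] [264. 238.]
[0.19, 5.5, 0.28] [-0.001, 0.004, -0.001]
```

```bash
python3 -m pendant '[[1,[0.2,1.2,0.3],[0,0,0]],[1,[0.2,2.6,0.3],[0,0,0]],[1,[0.2,4.0,0.3],[0,0,0]],[1,[0.2,5.3,0.3],[0,0,0]],[1,[0.2,5.3,0.3],[0,0,0]]]';python3 -m pendant '[[1,[0,0,0],[0,0,0]],[1,[0,0,0],[0,0,0]],[1,[0,0,0],[0,0,0]],[1,[0,0,0],[0,0,0]]]'
python3 - <<'E'
from h import *
st(); snap('wrist','wrist4'); st()
E
```

```text
time: 3.15
eef_pos: [676.0, 90.3, 95.7]
ee_rot: [0.294, -0.298, 0.643, -0.642]
force: [-1.1, -0.5, -0.8]
gripper_width: 1.002
time: 3.48
eef_pos: [678.3, 90.6, 100.2]
ee_rot: [-0.297, 0.296, -0.642, 0.642]
force: [-0.1, 0.2, -0.2]
gripper_width: 1.001
t 3.48 p [678.3  90.6 100.2] yaw -40.45 tilt [-0.001 -1.     0.001] F [-0.1  0.2 -0.2] T [0.03 0.03 0.01] w 1.001 | r 141.6 ang 49.27 q7 -0.65
t 3.53 p [678.2  90.7 100.1] yaw -40.45 tilt [-0.001 -1.     0.001] F [ 0.6 -0.4  0.3] T [ 0.03  0.01 -0.02] w 1.001 | r 141.6 ang 49.31 q7 -0.65
```

View pics/wrist4.png

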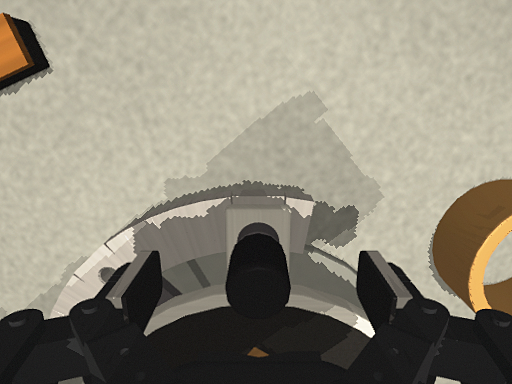

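```bash
python3 -m pendant '[[0.25,[0,0,0],[0,0,0]],[0.25,[0,0,0],[0,0,0]],[0.25,[0,0,0],[0,0,0]],[0.25,[0,0,0],[0,0,0]],[0.25,[0,0,0],[0,0,0]]]' 40; python3 -c "from h import *;st()"
```

```text
time: 3.95
eef_pos: [677.8, 90.7, 99.3]
ee_rot: [0.296, -0.296, 0.642, -0.642]
force: [-0.2, -0.1, 2.7]
gripper_width: 0.297
t 3.95 p [677.8  90.7  99.3] yaw -40.45 tilt [ 0. -1. -0.] F [-0.2 -0.1  2.7] T [0.   0.04 0.02] w 0.297 | r 141.4 ang 49.46 q7 -0.65
```

```bash
python3 -m pendant '[[0,[0,0,0],[0,0,0]],[0,[0,0,0],[0,0,0]],[0,[0,0,0],[0,0,0]]]' 40; python3 -c "from h import *;st()"
```

```text
time: 4.2
eef_pos: [677.8, 90.7, 99.5]
ee_rot: [-0.296, 0.296, -0.642, 0.642]
force: [0.1, -0.6, 2.2]
gripper_width: 0.29
t 4.2 p [677.8  90.7  99.5] yaw -40.45 tilt [-0. -1.  0.] F [ 0.1 -0.6  2.2] T [0.06 0.15 0.02] w 0.29 | r 141.4 ang 49.43 q7 -0.65
```

```bash
python3 -m pendant '[[0,[0,-0.4,0],[0,0,0]],[0,[0,-0.9,0],[0,0,0]],[0,[0,-1.4,0],[0,0,0]],[0,[0,-1.4,0],[0,0,0]],[0,[0,-1.4,0],[0,0,0]]]'; python3 -m pendant '[[0,[0,0,0],[0,0,0]],[0,[0,0,0],[0,0,0]],[0,[0,0,0],[0,0,0]]]'
python3 - <<'E'
from h import *
st(); snap('side','side5'); st()
im=load('side5')[0]; cv2.imwrite('pics/side5c.png',cv2.resize(im[150:265,160:300],None,fx=5,fy=5)[:600])
E
```

```text
time: 4.62
eef_pos: [677.4, 90.9, 112.8]
ee_rot: [0.296, -0.297, 0.642, -0.642]
force: [1.8, 1.0, -10.8]
gripper_width: 0.293
time: 4.87
eef_pos: [677.4, 90.9, 112.8]
ee_rot: [0.296, -0.297, 0.642, -0.642]
force: [1.4, 1.8, -10.5]
gripper_width: 0.293
t 4.87 p [677.4  90.9 112.8] yaw -40.44 tilt [ 0.001 -1.    -0.001] F [  1.4   1.8 -10.5] T [ 0.36 -0.35  0.09] w 0.293 | r 141.3 ang 49.62 q7 -0.65
t 4.92 p [677.4  90.9 112.8] yaw -40.44 tilt [ 0.001 -1.    -0.001] F [  0.3   1.4 -10.4] T [ 0.38 -0.33  0.11] w 0.287 | r 141.3 ang 49.62 q7 -0.65
```

View pics/side5c.png

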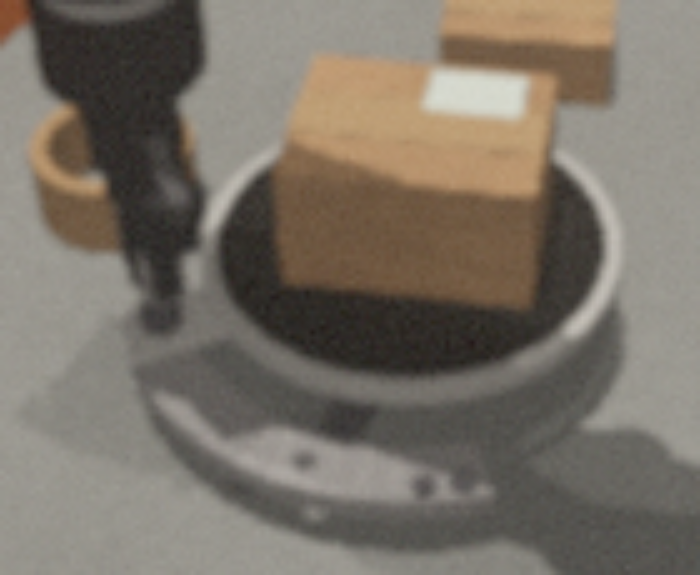

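```bash
python3 -m pendant '[[0,[0,0,-0.14],[0,-0.01,0]],[0,[0.01,0,-0.42],[0,-0.03,0]],[0,[0.03,0,-0.84],[0,-0.06,0]],[0,[0.07,0,-1.4],[0,-0.1,0]],[0,[0.14,0,-1.95],[0,-0.14,0]]]'; python3 -c "from h import *;st()"
```

```text
time: 5.33
eef_pos: [661.6, 102.7, 113.3]
ee_rot: [0.342, -0.342, 0.619, -0.619]
force: [2.0, 0.8, -11.4]
gripper_width: 0.286
t 5.33 p [661.6 102.7 113.3] yaw -32.21 tilt [ 0. -1. -0.] F [  2.    0.8 -11.4] T [ 0.29 -0.44 -0.01] w 0.286 | r 141.3 ang 57.62 q7 -0.55
```

Moving freely (about 2 N). Continue on the arc with the pin lifted.

```bash
python3 -m pendant '[[0,[0.01,0,-0.42],[0,-0.03,0]],[0,[0.03,0,-0.84],[0,-0.06,0]],[0,[0.06,0,-1.26],[0,-0.09,0]],[0,[0.1,0,-1.67],[0,-0.12,0]],[0,[0.16,0,-2.09],[0,-0.15,0]]]'; python3 -c "from h import *;st()";  python3 -m pendant '[[0,[0.01,0,-0.42],[0,-0.03,0]],[0,[0.03,0,-0.84],[0,-0.06,0]],[0,[0.06,0,-1.26],[0,-0.09,0]],[0,[0.1,0,-1.67],[0,-0.12,0]],[0,[0.16,0,-2.09],[0,-0.15,0]]]'; python3 -c "from h import *;st()"
```

```text
time: 5.75
eef_pos: [643.2, 112.5, 113.3]
ee_rot: [0.387, -0.387, 0.592, -0.592]
force: [1.2, 1.8, -10.4]
gripper_width: 0.292
t 5.75 p [643.2 112.5 113.3] yaw -23.67 tilt [-0. -1.  0.] F [  1.2   1.8 -10.4] T [ 0.53 -0.46  0.03] w 0.292 | r 141.3 ang 66.07 q7 -0.45
time: 6.17
eef_pos: [623.4, 119.6, 113.3]
ee_rot: [0.43, -0.43, 0.561, -0.561]
force: [2.2, 3.9, -10.4]
gripper_width: 0.289
t 6.17 p [623.4 119.6 113.3] yaw -15.06 tilt [-0. -1.  0.] F [  2.2   3.9 -10.4] T [ 0.81 -0.43  0.01] w 0.289 | r 141.4 ang 74.61 q7 -0.34
```

```bash
python3 -m pendant '[[0,[0,0,-0.42],[0,-0.03,0]],[0,[0,0,-0.84],[0,-0.06,0]],[0,[0.02,0,-1.26],[0,-0.09,0]],[0,[0.05,0,-1.67],[0,-0.12,0]],[0,[0.08,0,-1.95],[0,-0.14,0]]]'; python3 -m pendant '[[0,[0,0,0],[0,0,0]],[0,[0,0,0],[0,0,0]]]'
python3 - <<'E'
from h import *
st(); snap('wrist','wrist6'); st()
E
```

```text
time: 6.58
eef_pos: [604.0, 123.5, 113.3]
ee_rot: [0.468, -0.468, 0.53, -0.53]
force: [0.8, 3.7, -11.1]
gripper_width: 0.287
time: 6.75
eef_pos: [604.1, 123.5, 113.2]
ee_rot: [0.467, -0.468, 0.531, -0.53]
force: [0.4, 2.9, -10.0]
gripper_width: 0.289
t 6.75 p [604.1 123.5 113.2] yaw -7.22 tilt [ 0.    -1.    -0.001] F [  0.4   2.9 -10. ] T [0.82 0.01 0.06] w 0.289 | r 141.4 ang 82.59 q7 -0.24
t 6.8 p [604.3 123.5 113.2] yaw -7.23 tilt [ 0.    -1.    -0.001] F [ -0.2   2.7 -10.9] T [ 0.77  0.04 -0.02] w 0.291 | r 141.4 ang 82.52 q7 -0.25
```

View pics/wrist6.png

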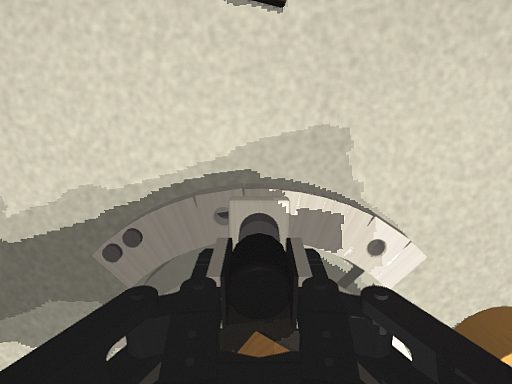

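Run:
```python
from h import *
im,d,c=load('wrist6')
P=plane(c,[(376,247),(222,215),(132,238),(113,253)],39.5); r=P[:,:2]-[586.5,-15.6]
print(P.round(1),np.hypot(*r.T).round(1),np.degrees(np.arctan2(r[:,1],r[:,0])).round(2))
cv2.imwrite('pics/w6c.png',cv2.resize(im[160:280,80:240],None,fx=5,fy=5))
```

```text
[[677.6  91.8  39.5]
 [581.2 126.5  39.5]
 [520.4 118.1  39.5]
 [505.1 109.   39.5]] [140.8 142.2 149.1 148.9] [ 49.67  92.13 116.32 123.16]
```

View pics/w6c.png

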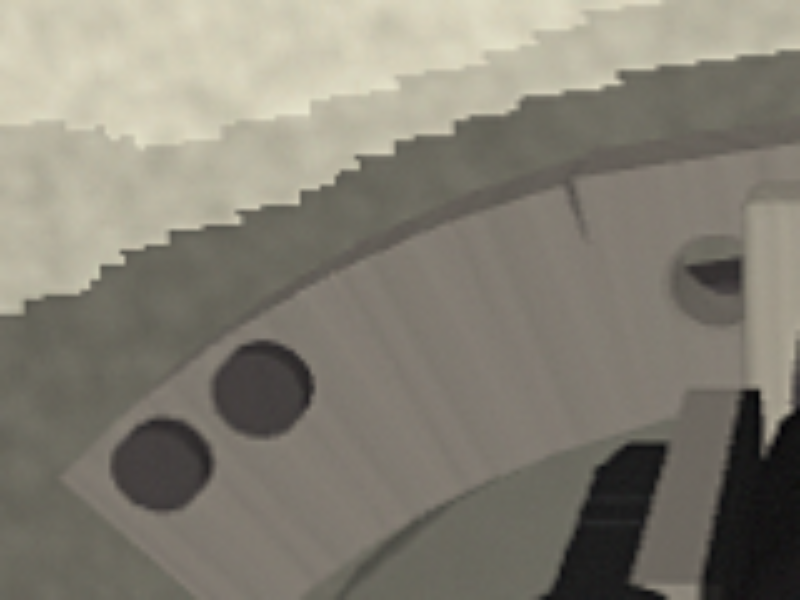

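```bash
python3 -m pendant '[[0,[0,0,-0.28],[0,-0.02,0]],[0,[0,0,-0.56],[0,-0.04,0]],[0,[0,0,-0.84],[0,-0.06,0]],[0,[0.02,0,-1.12],[0,-0.08,0]],[0,[0.04,0,-1.4],[0,-0.1,0]]]'; python3 -c "from h import *;st()"; python3 -m pendant '[[0,[0,0.1,0],[0,0,0]],[0,[0,0.2,0],[0,0,0]],[0,[0,0.3,0],[0,0,0]],[0,[0,0.3,0],[0,0,0]],[0,[0,0.3,0],[0,0,0]]]'; python3 -c "from h import *;st()"
```

```text
time: 7.22
eef_pos: [590.5, 124.6, 113.3]
ee_rot: [-0.494, 0.494, -0.506, 0.506]
force: [0.4, 2.0, -10.9]
gripper_width: 0.291
t 7.22 p [590.5 124.6 113.3] yaw -1.38 tilt [ 0. -1.  0.] F [  0.4   2.  -10.9] T [ 0.54 -0.21 -0.03] w 0.291 | r 141.4 ang 88.12 q7 -0.17
time: 7.63
eef_pos: [590.6, 124.6, 110.1]
ee_rot: [0.493, -0.494, 0.507, -0.507]
force: [-0.7, 2.1, -10.2]
gripper_width: 0.292
t 7.63 p [590.6 124.6 110.1] yaw -1.51 tilt [ 0.    -1.    -0.001] F [ -0.7   2.1 -10.2] T [ 0.43  0.25 -0.04] w 0.292 | r 141.4 ang 88.08 q7 -0.17
```

```bash
python3 -m pendant '[[0,[0,0.05,0],[0,0,0]],[0,[0,0.1,0],[0,0,0]],[0,[0,0.1,0],[0,0,0]]]'; python3 -c "from h import *;st()"; python3 -m pendant '[[0.34,[0,0.1,0],[0,0,0]],[0.34,[0,0.1,0],[0,0,0]],[0.34,[0,0.1,0],[0,0,0]],[0.34,[0,0.1,0],[0,0,0]]]'; python3 -c "from h import *;st()"
```

```text
time: 7.88
eef_pos: [590.7, 124.6, 109.1]
ee_rot: [-0.493, 0.494, -0.507, 0.507]
force: [-1.1, 2.3, -9.9]
gripper_width: 0.289
t 7.88 p [590.7 124.6 109.1] yaw -1.51 tilt [ 0. -1. -0.] F [-1.1  2.3 -9.9] T [ 0.32  0.23 -0.01] w 0.289 | r 141.4 ang 88.04 q7 -0.17
time: 8.22
eef_pos: [591.8, 124.6, 109.3]
ee_rot: [-0.494, 0.493, -0.506, 0.507]
force: [-0.4, -0.0, 0.3]
gripper_width: 0.342
t 8.22 p [591.8 124.6 109.3] yaw -1.52 tilt [-0.    -1.     0.002] F [-0.4 -0.   0.3] T [ 0.03 -0.02 -0.04] w 0.342 | r 141.4 ang 87.59 q7 -0.17
```

```bash
python3 -m pendant '[[0.33,[0,0,-0.1],[0,-0.007,0]],[0.33,[0,0,-0.2],[0,-0.014,0]],[0.33,[0,0,-0.3],[0,-0.021,0]],[0.33,[0,0,-0.4],[0,-0.028,0]],[0.33,[0,0,-0.5],[0,-0.035,0]]]'; python3 -c "from h import *;st()"; python3 -m pendant '[[0.33,[0,0,-0.1],[0,-0.007,0]],[0.33,[0,0,-0.2],[0,-0.014,0]],[0.33,[0,0,-0.3],[0,-0.021,0]],[0.33,[0,0,-0.3],[0,-0.021,0]]]'; python3 -c "from h import *;st()"
```

```text
time: 8.63
eef_pos: [587.9, 124.7, 109.0]
ee_rot: [0.503, -0.501, 0.497, -0.499]
force: [6.6, -0.6, -1.4]
gripper_width: 0.329
t 8.63 p [587.9 124.7 109. ] yaw 0.53 tilt [ 0.    -1.     0.005] F [ 6.6 -0.6 -1.4] T [-0.19 -1.39  0.01] w 0.329 | r 141.4 ang 89.18 q7 -0.15
time: 8.97
eef_pos: [584.2, 124.8, 108.7]
ee_rot: [0.508, -0.507, 0.492, -0.493]
force: [4.6, -0.3, -2.6]
gripper_width: 0.327
t 8.97 p [584.2 124.8 108.7] yaw 1.74 tilt [ 0.    -1.     0.003] F [ 4.6 -0.3 -2.6] T [-0.14 -0.97 -0.02] w 0.327 | r 141.5 ang 90.69 q7 -0.13
```

```bash
python3 -m pendant '[[0.33,[0,0,-0.07],[0,-0.005,0]],[0.33,[0,0,-0.14],[0,-0.01,0]],[0.33,[0,0,-0.2],[0,-0.014,0]],[0.33,[0,0,-0.2],[0,-0.014,0]]]'; python3 -c "from h import *;st()"
```

```text
time: 9.3
eef_pos: [579.9, 125.0, 108.1]
ee_rot: [-0.511, 0.511, -0.489, 0.488]
force: [0.2, -0.4, 0.3]
gripper_width: 0.327
t 9.3 p [579.9 125.  108.1] yaw 2.56 tilt [-0.    -1.    -0.002] F [ 0.2 -0.4  0.3] T [-0.01 -0.    0.  ] w 0.327 | r 141.8 ang 92.43 q7 -0.12
```

Run:
```python
from h import *
im,d,c=snap('side','side7'); cv2.imwrite('pics/side7c.png',cv2.resize(im[150:265,160:300],None,fx=5,fy=5)[:600])
im,d,c=snap('wrist','wrist7'); st()
u,v=np.meshgrid(np.arange(215,300),np.arange(215,330)); uv=np.c_[u.ravel(),v.ravel()]
P=dep(c,uv,d); k=(np.hypot(P[:,0]-581,P[:,1]-124)<12)&(P[:,2]<130); print(k.sum(),np.percentile(P[k][:,2],[50,75,90]),np.median(P[k],0))
im,d,c=load('wrist6'); P=dep(c,uv,d); k=(np.hypot(P[:,0]-604,P[:,1]-123)<12)&(P[:,2]<140); print(k.sum(),np.percentile(P[k][:,2],[50,75,90]))
```

```text
t 9.4 p [580.3 125.  108.2] yaw 2.53 tilt [-0.    -1.    -0.001] F [-0.1 -0.   0.1] T [-0.03  0.01  0.02] w 0.33 | r 141.8 ang 92.27 q7 -0.12
2599 [113.48346055 113.91645218 114.2824094 ] [580.97311342 126.4687891  113.48346055]
3204 [127.00951946 127.50230685 127.89403857]
```

View pics/side7c.png

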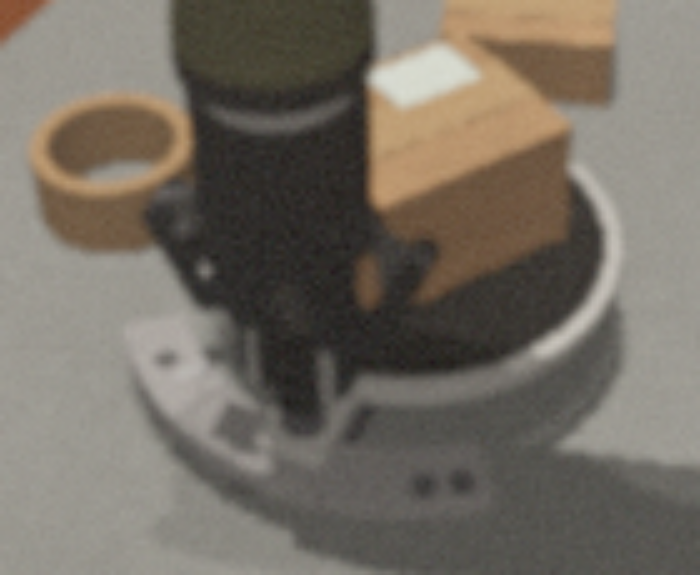

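View pics/wrist7.png

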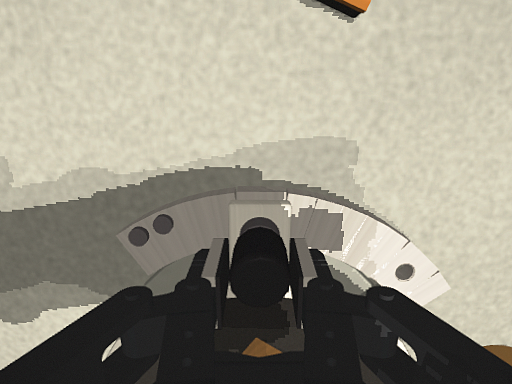

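```bash
python3 -m pendant '[[0.6,[0,0,0],[0,0,0]],[0.6,[0,0,0],[0,0,0]],[0.6,[0,0,0],[0,0,0]],[0.6,[0,0,0],[0,0,0]]]'; python3 -m pendant '[[0.6,[0,-1,0],[0,0,0]],[0.6,[0,-3,0],[0,0,0]],[0.6,[0,-6,0],[0,0,0]],[0.6,[0,-9,0],[0,0,0]],[0.6,[0,-12,0],[0,0,0]]]';python3 -m pendant '[[0.6,[0,0,0],[0,0,0]],[0.6,[0,0,0],[0,0,0]],[0.6,[0,0,0],[0,0,0]]]'
python3 - <<'E'
from h import *
st()
im,d,c=snap('side','side8'); cv2.imwrite('pics/side8c.png',cv2.resize(im[150:265,160:300],None,fx=5,fy=5)[:600])
u,v=np.meshgrid(np.arange(165,300),np.arange(150,265)); uv=np.c_[u.ravel(),v.ravel()]; P=dep(c,uv,d); px=im[uv[:,1],uv[:,0]].astype(int)
br=(px[:,2]-px[:,0]>35)&(abs(P[:,2]-143)<7); print('parcel',br.sum(),cv2.minAreaRect(P[br][:,:2].astype(np.float32)))
im,d,c=snap('wrist','wrist8'); st()
u,v=np.meshgrid(np.arange(0,512),np.arange(0,384)); uv=np.c_[u.ravel(),v.ravel()]; P=dep(c,uv,d); px=im[uv[:,1],uv[:,0]].max(1)
k=(px<60)&(P[:,2]>105)&(P[:,2]<130)&(np.hypot(P[:,0]-581,P[:,1]-125)<20); print('knob',k.sum(),cv2.minEnclosingCircle(P[k][:,:2].astype(np.float32)),np.percentile(P[k][:,2],[25,50,75,95]))
E
```

```text
time: 9.73
eef_pos: [580.8, 124.9, 108.3]
ee_rot: [-0.511, 0.511, -0.489, 0.489]
force: [-0.1, 0.5, -0.1]
gripper_width: 0.601
time: 10.15
eef_pos: [580.6, 124.7, 230.3]
ee_rot: [-0.511, 0.511, -0.489, 0.489]
force: [0.6, -0.6, 0.1]
gripper_width: 0.601
time: 10.4
eef_pos: [580.5, 124.9, 228.5]
ee_rot: [0.511, -0.511, 0.489, -0.489]
force: [0.0, -0.5, -1.1]
gripper_width: 0.6
t 10.4 p [580.5 124.9 228.5] yaw 2.52 tilt [-0. -1.  0.] F [ 0.  -0.5 -1.1] T [-0.03 -0.03  0.05] w 0.6 | r 141.7 ang 92.17 q7 -0.14
parcel 877 ((585.77783203125, -22.0906982421875), (131.19577026367188, 102.51640319824219), 57.21500778198242)
t 10.5 p [580.1 124.8 227.3] yaw 2.52 tilt [ 0.    -1.    -0.002] F [ 0.4 -0.  -0.3] T [ 0.01 -0.04 -0.04] w 0.597 | r 141.6 ang 92.34 q7 -0.14
knob 887 ((580.6571655273438, 125.5938720703125), 12.77785873413086) [112.735749   113.3180798  113.93656689 114.58239579]
```

View pics/side8c.png

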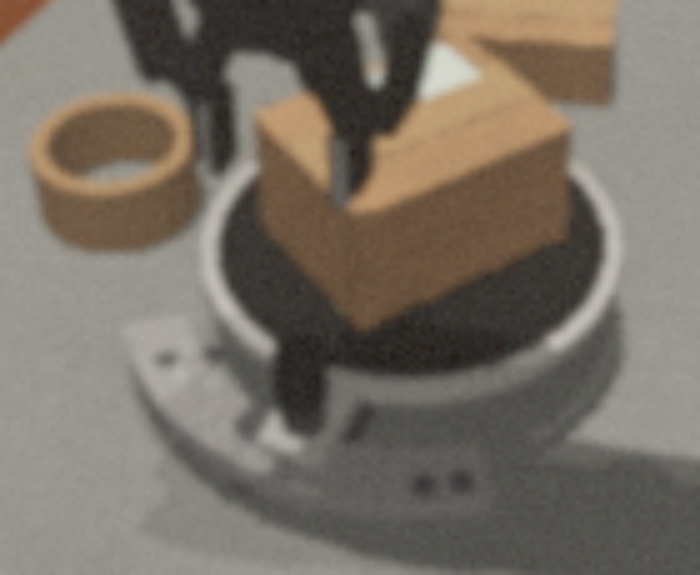

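View pics/wrist8.png

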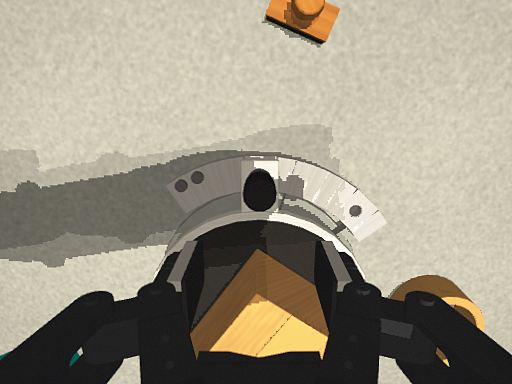

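```bash
python3 -m pendant '[[0.6,[0,0,0],[0,0,0]],[0.6,[0,0,0],[0,0,0]],[0.6,[0,0,0],[0,0,0]],[0.6,[0,0,0],[0,0,0]]]'; python3 -c "
from h import *
st(); print(robot.finish_job())"
```

```text
time: 10.83
eef_pos: [580.7, 124.8, 227.8]
ee_rot: [-0.511, 0.511, -0.489, 0.489]
force: [0.3, 0.1, -0.4]
gripper_width: 0.601
t 10.83 p [580.7 124.8 227.8] yaw 2.52 tilt [ 0.    -1.    -0.001] F [ 0.3  0.1 -0.4] T [-0.03  0.02  0.02] w 0.601 | r 141.6 ang 92.1 q7 -0.14
the job is handed in; nothing more can be done
None
```

The turntable is on its next hole with the pin home, and I handed the job in at about 10.8 s of the 50 s allowed. I gripped the knob and pulled the pin up about 13 mm. I then swung the lug 38° counter-clockwise along its arc and set the pin down on the plate. With the fingers loosely around the knob, I nudged it on until the pin dropped by itself.

**Last checks**
- **Position:** the turntable has turned about 42.5° (0.74 rad), which agrees with the hole seen in the pictures.
- **Pin:** the knob's top is at 113.3 to 113.5 mm, the same as when the pin was home at the start.
- **Sideways force:** the largest reading at the tool was about 7 N, taken at the end of each move, so a short peak in between would not show.
- **Parcel:** its centre is about 5 mm from the axis, and the limit is 30 mm.
- **Knob:** it is released, and the gripper is about 120 mm above it with readings at noise level.
- **Bystanders:** I measured none of them. The tape roll, small parcel and stamp were well clear of the gripper's path, and the late pictures show nothing out of place.

**Disagreement:** the camera views placed the knob 2 to 3 mm apart at first. I took a value in between, and the grip closed on it centred.

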